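# Put the check weight away under its dust cover

### The job

The scale check is finished: take the steel check weight off the scale and stand it upright in the recess of whichever wooden base is still empty, setting it down gently and never letting it fall over. Its square metal dust cover was left mouth up on the desk: turn it over and put it mouth down over the weight, down fully onto the base. Leave the weight that is already covered, and the other things on the desk, where they are.

Things in the scene. Friction and masses are not known exactly. Their poses are not given: they have to be found in the camera images.
- weight: the check weight to put away: polished steel cylinder 36 mm diameter and 54 mm high with a narrow neck and a knob of 24 mm diameter on top, 72 mm high overall, 0.5 kg; stands upright on the scale pan at the start (its foot about 68 mm above the desk). Origin: centre of its underside, z up through the knob
- cover: the loose dust cover: bare sheet metal, square cup 63 x 63 mm outside, 84 mm high, wall 3 mm (opening 57 x 57 mm, 81 mm deep), one end closed, 0.11 to 0.21 kg; stands mouth up on the desk at the start. Origin: centre of the outer face of its closed end; z points from there to the mouth; x and y square to its walls
- cover_mouth (a point): centre of the cover's open mouth, in the plane of its rim (84 mm from the closed end)
- plinth_a: one of two equal dark wooden bases screwed to the desk, 100 x 100 x 20 mm, with a raised square 50 x 50 x 8 mm in the middle (top 28 mm above the desk) that a cover fits round; in it a round recess, 40 mm wide, 6 mm deep (floor 22 mm above the desk) for a weight. One base carries a covered weight, the other is empty. Origin: centre of underside; x, y square to its sides, z up
- plinth_b: the other of the two identical bases, same sizes and axes as plinth_a
- stored_cover: twin of the cover, already standing mouth down on one of the bases with a second, hidden weight beneath; to be left alone. Same sizes; origin at the centre of the outer face of its closed end, on top here (104 mm above the desk), z pointing down to the mouth
- tape_roll: bystander: roll of masking tape lying flat on the desk, 104 mm diameter, 25 mm high; origin at the centre of its underside
- counter: bystander: hand tally counter, 59 x 53 x 32 mm; origin at the centre of its underside
- tape_measure: bystander: tape measure standing on edge, 31 x 73 x 58 mm; origin at the centre of its underside

How it is judged:
By the outcome, as a careful person would: the job done as asked, in the order asked, and still so for the second after the job is handed in, with the robot touching nothing.
It also fails if it takes over 72 s, if anything falls off the work surface, if the arm or the gripper's body presses on something with over 40 N, if the wrist force passes 120 N, or if a joint passes its speed limit or range.

### The arm

A 6-joint arm with a two-finger parallel gripper is mounted at the origin on a cart in front of the work surface, level with it; the furniture and walls round the work are solid. World frame = base frame: x ahead of the robot, y to its left, z up, the work surface at z = 0. Lengths are in m, angles in rad, forces in N, time in s.
With the tool pointing down it reaches from about 0.325 to 0.85 m from the base axis. Payload 15.5 kg.
Tool frame: the origin (TCP) lies at the very end of the fingers, on their centre line; the grasp point (between the pads) lies 19 mm behind it; z points along the fingers, y is the line along which they close (so a half turn about z gives the same grasp; the last joint's range is limited). The gripper opens to 91 mm and grips with 3 to 60 N. Pads are 32 mm wide; open, the fingers measure 118 mm over their backs; the gripper's body (76 mm by 178 mm) begins 60 mm behind the grasp point.
Start: joints at [-1.31, 0.494, 1.345, -0, 1.302, -0.096], TCP at [0.218, -0.586, 0.214] pointing down, gripper open.
Joint ranges: [-2.91, 2.91], [-0.82, 2.16], [0.22, 2.67], [-1.22, 4.37], [0.12, 2.79], [-3.08, 3.08]. Speed limits (rad/s): [1.89, 1.89, 2.57, 3.01, 3.01, 3.01].

### API

Orientations are given as a rotation vector (axis times angle).
In Python, from station import bot gives the robot as it stands.
- The arm moves only by the shell command python3 -m pendant 'ROWS' [OPENING] [FORCE]. ROWS is JSON, a list of rows, each an object with "delta_pos": the shift along the tool's x, y, z each as a share of 400 mm, from -1 to 1, a list of three; "rot": the turn, a rotation vector about the tool's x, y, z each as a share of 180 degrees, from -1 to 1, a list of three. A call has 1 to 8 rows; each row is the pose to reach, as a shift and turn from the pose commanded when the call began, along the tool's axes at that moment, turning the shorter way round; what a row does not reach only later rows make up. A row lasts 1/10 s, in which the tool goes at most 50 mm and 8.59 degrees, less where a joint would pass 70% of its speed; a pose out of reach is approached as far as the arm can. A call with a number of a shift or a turn outside -1 to 1 is refused whole. A call with a gripper value outside its range is refused whole. OPENING is the closure, from 0 (fully open) to 1 (shut), set as the call begins (- or left out, the last holds). The fingers move at their own pace and stop on an object; FORCE is the grip in N (left out, the last holds). Time passes only in rows, so rows that repeat a pose let the fingers close. It gives the time, the measured TCP pose, the force, the opening and the grip force at its end, in the units of the state.
- bot.state(): the state, without advancing time (a new reading comes with each control period).
- bot.get_image(name): name is "scene" or "side" or "wrist"; returns (picture, depth): 480x640x3 uint8, red, green, blue; 480x640 float32, m along the optical axis (not along the pixel's ray), 0 where there is no reading.
- bot.calibration(name): a dict with "intrinsics" (3x3 intrinsics, pixels), "k1" (the pictures are not rectified: a ray, as slopes to the right and down, at radius r is drawn at 1 + k1 r^2 times it, then the intrinsics apply), "R" (3x3) and "t" (3): a world point X has camera coordinates R X + t. Camera axes: x right, y down, z forward; pixel columns grow to the right and rows downward; lengths in m; the calibration is good to about 2 mm. A picture is of the moment at which its call begins: read the wrist's pose just before it. calibration takes no time and is no camera call; for the wrist camera it gives the pose at the moment of the call.
- bot.sign_off(): hands the job in; it is judged then, once.
The state is a dict: "t": time; "joint_pos": joint angles; "dq": joint speeds; "joint_torque": joint torques, N m; "position": TCP position; "tool_rot": TCP orientation; "wrist_force": force on the tool from outside, world axes, zero at the start; "moment": the same for the moment, N m; "opening": finger opening in m; "grip_force": force on a finger pad.
Only numpy, scipy, OpenCV 4.12 (cv2) and the standard library are available. Lean on these libraries where they do the work, as an engineer would, in place of code of your own. Each camera call takes 0.05 s, during which the arm holds its last target. There are 200 camera calls.

## Working session

There is one attempt and no reset: what is moved stays moved. The work goes in short steps, Python scripts to look and compute and a shell command to move; the robot and the scene stay as the last step left them, time stands still between calls to the robot, and variables do not carry over. Pictures are saved under pics/ and viewed, at most 10 in all, crops included, and the job is handed in when it is done.

```bash
ls; mkdir -p pics
cat > h.py <<'E'
import numpy as np,cv2
from station import bot
from scipy.spatial.transform import Rotation as Rn
def shot(n,save=None):
    c=bot.calibration(n); im,d=bot.get_image(n)
    if save: cv2.imwrite('pics/'+save,im[:,:,::-1])
    return im,d,c
def rays(c,uv):
    K=np.array(c['intrinsics'],float); uv=np.atleast_2d(uv).astype(float)
    p=np.c_[(uv[:,0]-K[0,2])/K[0,0],(uv[:,1]-K[1,2])/K[1,1]]; q=p.copy()
    for _ in range(20): q=p/(1+c['k1']*(q**2).sum(1,keepdims=True))
    R=np.array(c['R']);t=np.array(c['t'])
    return -R.T@t,np.c_[q,np.ones(len(q))]@R   # origin, dirs (depth-scaled)
def onplane(c,uv,z):
    o,d=rays(c,uv); return o+d*((z-o[2])/d[:,2:3])
def cloud(c,dep):
    v,u=np.mgrid[:480,:640]; o,d=rays(c,np.c_[u.ravel(),v.ravel()])
    P=o+d*dep.reshape(-1,1); P[dep.ravel()<=0]=np.nan
    return P.reshape(480,640,3)
def save(n,f):
    im,d,c=shot(n,f+'.png'); np.savez('pics/'+f+'.npz',im=im,d=d,**{k:np.array(v) for k,v in c.items()})
def load(f):
    z=np.load('pics/'+f+'.npz'); return z['im'],z['d'],{k:z[k] for k in('intrinsics','k1','R','t')}
E
python3 - <<'E'
from h import *
print(bot.state())
for n in('scene','side','wrist'): save(n,n+'0')
for n in('scene','side','wrist'):
    c=bot.calibration(n); print(n,-np.array(c['R']).T@c['t'],np.array(c['R'])[2],c['k1'])
E
```

```text
pics
{'t': 0.0, 'joint_pos': array([-1.30949243e+00,  4.94168445e-01,  1.34614202e+00, -1.19099235e-06,
        1.30248400e+00, -9.54753251e-02]), 'dq': array([-4.05276704e-04,  1.07594328e-04,  8.96350139e-04,  2.14092762e-04,
       -7.44665608e-05, -6.74265416e-04]), 'joint_torque': array([-4.67581325e-03, -8.78824282e+01, -3.81844068e+01,  7.03821843e-02,
        5.34501253e-02, -6.03400645e-05]), 'position': array([ 0.21820452, -0.58526555,  0.21334374]), 'tool_rot': array([-3.09055918e+00, -5.57247803e-01,  1.58083148e-04]), 'wrist_force': array([-0.93537095, -0.32857691,  0.70047444]), 'moment': array([0.00401265, 0.02298434, 0.01260368]), 'grip_force': 0.0, 'opening': 0.09132276499966577}
scene [-0.16980397  0.90249863  1.02451991] [ 0.44352417 -0.64445865 -0.62286383] -0.06140497068577032
side [-0.03213277  0.81724971  0.58354586] [ 0.46593601 -0.76717314 -0.44085032] 0.022525424369600283
wrist [ 0.2826317  -0.5594201   0.38380397] [-0.23653333 -0.08681017 -0.96773756] 0.008233133921821796
```

View pics/scene0.png

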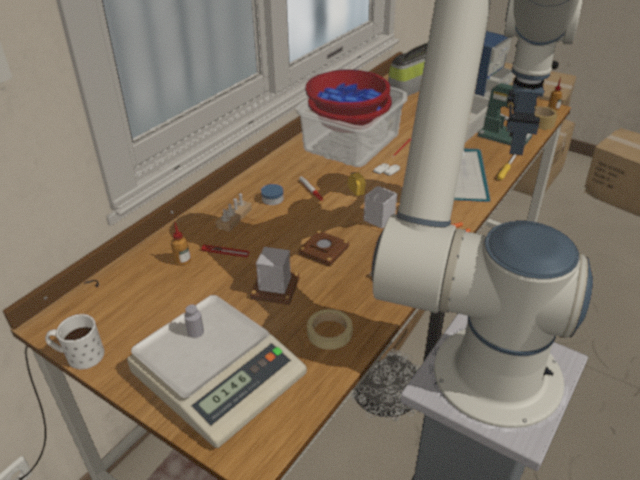

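View pics/side0.png

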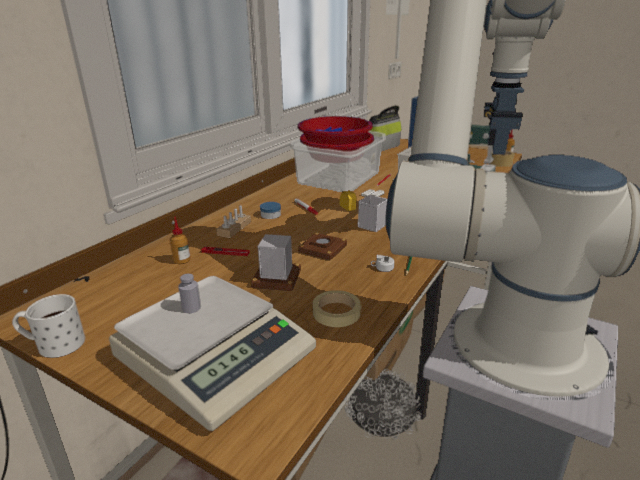

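The scene view shows the weight on the pan (194,322), the covered base (274,275), the empty base (324,247), and the loose cover mouth up (380,205). In the side view they are at (189,295), (275,260), (323,245) and (372,212), and the counter is at (384,263).

Run:
```python
from h import *
np.set_printoptions(precision=4,suppress=True)
for f,pts in(('scene0',dict(knob=(193,311),wbody=(195,327),pan=(215,345),recess=(324,244),stor=(275,257),cov=(381,195),covfront=(380,212),tape=(330,315),ym=(357,183))),('side0',dict(knob=(187,280),wbody=(190,300),recess=(322,241),stor=(275,243),cov=(372,200),counter=(384,262),covfront=(372,215),ym=(348,200)))):
    im,d,c=load(f); P=cloud(c,d)
    for k,(u,v) in pts.items(): print(f,k,np.nanmedian(P[v-2:v+3,u-2:u+3].reshape(-1,3),0))
```

```text
scene0 knob [0.5593 0.313  0.1388]
scene0 wbody [0.5555 0.3212 0.0991]
scene0 pan [0.5099 0.3142 0.0674]
scene0 recess [ 0.5419 -0.1404  0.0241]
scene0 stor [0.5525 0.05   0.1056]
scene0 cov [ 0.5063 -0.3756  0.061 ]
scene0 covfront [ 0.4726 -0.3129  0.0535]
scene0 tape [0.3847 0.0656 0.0178]
scene0 ym [ 0.6064 -0.4113  0.0471]
side0 knob [0.5622 0.3194 0.1376]
side0 wbody [0.5575 0.3237 0.0976]
side0 recess [ 0.5495 -0.1402  0.022 ]
side0 stor [0.5517 0.0619 0.1038]
side0 cov [ 0.5124 -0.3746  0.0698]
side0 counter [ 0.3537 -0.116   0.0248]
side0 covfront [ 0.4818 -0.3134  0.0501]
side0 ym [ 0.6099 -0.4076  0.0382]
```

Run:
```python
import cv2
a=cv2.imread('pics/scene0.png')[170:350,160:430]; b=cv2.imread('pics/side0.png')[170:320,160:430]
cv2.imwrite('pics/z.png',cv2.resize(a,None,fx=2.9,fy=2.9,interpolation=2))
```

```text
(no output)
```

View pics/z.png

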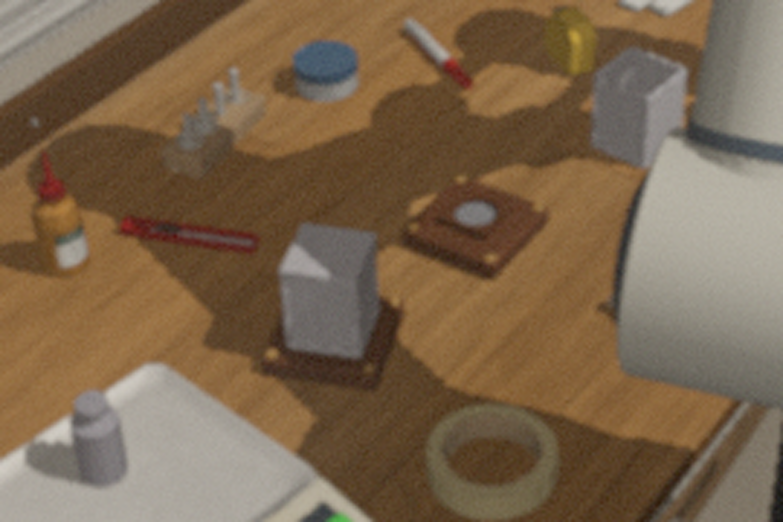

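The close-up confirms an empty base, seen at zoomed (475,225), with nothing covering its recess. The covered base is at (330,300), and the loose cover stands mouth up at (638,105). I'll move over the cover and base first for wrist views.

```bash
cat >> h.py <<'E'
def go(p,R=None,s=None):
    s=s or bot.state(); R0=Rn.from_rotvec(s['tool_rot']); p=np.asarray(p,float)
    d=R0.inv().apply(p-s['position'])/0.4
    w=(R0.inv()*R).as_rotvec()/np.pi if R is not None else np.zeros(3)
    print('delta',np.round(d,4),'rot',np.round(w,4),'rows~',np.ceil(max(np.linalg.norm(d)*8,np.linalg.norm(w)*180/8.59)))
def tool(xdir,tilt=0):
    """tool-down frame with tool x along azimuth xdir (deg), then tip pitched toward +x by tilt deg"""
    a=np.radians(xdir);t=np.radians(tilt);h=np.array([np.cos(a),np.sin(a),0]);up=np.array([0,0,1.])
    z=-up*np.cos(t)+h*np.sin(t); x=h*np.cos(t)+up*np.sin(t)
    return Rn.from_matrix(np.c_[x,np.cross(z,x),z])
E
python3 -c "
from h import *
go([.42,-.32,.33])"
```

```text
delta [ 0.7045 -0.4457 -0.2909] rot [0. 0. 0.] rows~ 8.0
```

```bash
python3 -m pendant '[{"delta_pos":[0.7,-0.45,-0.29],"rot":[0,0,0]},{"delta_pos":[0.7,-0.45,-0.29],"rot":[0,0,0]},{"delta_pos":[0.7,-0.45,-0.29],"rot":[0,0,0]},{"delta_pos":[0.7,-0.45,-0.29],"rot":[0,0,0]},{"delta_pos":[0.7,-0.45,-0.29],"rot":[0,0,0]},{"delta_pos":[0.7,-0.45,-0.29],"rot":[0,0,0]},{"delta_pos":[0.7,-0.45,-0.29],"rot":[0,0,0]},{"delta_pos":[0.7,-0.45,-0.29],"rot":[0,0,0]}]' 0
python3 - <<'E'
from h import *
save('wrist','w1'); print(bot.state()['position'],bot.state()['dq'])
im,d,c=load('w1');print(c['intrinsics'])
print(onplane(c,[(0,0),(639,0),(0,479),(639,479)],0))
E
```

```text
t: 0.95
position: [0.4207, -0.3157, 0.332]
tool_rot: [3.089, 0.564, 0.004]
wrist_force: [-0.8, -0.5, -0.9]
opening: 0.091
grip_force: 0.0
[ 0.41951363 -0.31717001  0.33100708] [-0.06392941  0.02078235  0.02222195 -0.0154417  -0.01867231 -0.04211032]
[[408.85027104   0.         324.46195966]
 [  0.         408.85027104 233.82811658]
 [  0.           0.           1.        ]]
[[ 0.48585467  0.09109012  0.        ]
 [ 0.73417347 -0.56562966  0.        ]
 [-0.15817929 -0.01761924  0.        ]
 [ 0.17594059 -0.90744917  0.        ]]
```

View pics/w1.png

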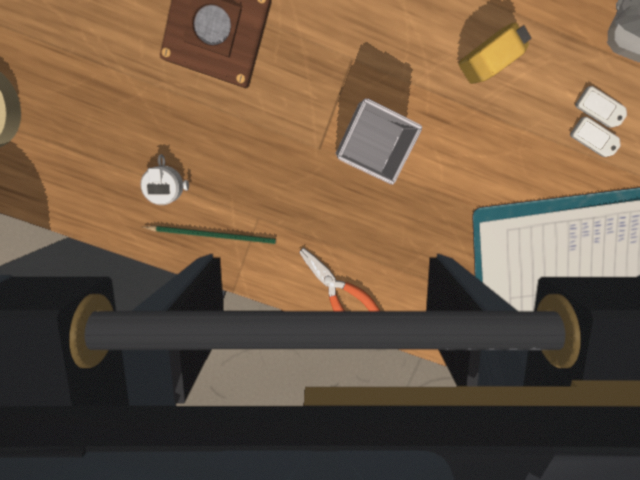

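The wrist view shows the cover's rim with corners at about (368,99), (421,129), (393,183) and (337,155). The empty base is partly in view, with its recess at (212,24). The counter is at (161,186), and there are pliers at (340,285).

Run:
```python
from h import *
np.set_printoptions(precision=4,suppress=True)
im,d,c=load('w1'); P=cloud(c,d)
roi=np.zeros((480,640),bool); roi[85:200,325:435]=1
m=roi&(P[...,2]>.07)&(P[...,2]<.1); q=P[m]
print(m.sum(),np.median(q[:,2]))
m2=roi&(P[...,2]>.03)
cn=max(cv2.findContours(m2.astype(np.uint8),0,1)[0],key=cv2.contourArea)
print('px',cv2.boxPoints(cv2.minAreaRect(cn)))
for pts in (q, onplane(c,np.array([(368,99),(421,129),(393,183),(337,155)]),.084)):
    r=cv2.minAreaRect(pts[:,:2].astype(np.float32)*1000); print(r, )
for uv in [(212,24),(180,45),(235,60),(255,45),(300,60)]: print(uv,P[uv[1],uv[0]])
go([.42,-.0,.36])
```

```text
1187 0.08292584894861987
px [[333.2 155.6]
 [363.   96. ]
 [422.6 125.8]
 [392.8 185.4]]
((491.8060607910156, -345.6042785644531), (64.76079559326172, 64.4222640991211), 85.66509246826172)
((492.32586669921875, -345.5643005371094), (64.11318969726562, 61.20706558227539), 84.56758117675781)
(212, 24) [ 0.5433 -0.139   0.0207]
(180, 45) [ 0.5111 -0.1121  0.0195]
(235, 60) [ 0.5178 -0.1727  0.0206]
(255, 45) [ 0.5402 -0.1879  0.018 ]
(300, 60) [ 0.5455 -0.2372  0.0005]
delta [ 0.281  -0.7414 -0.0732] rot [0. 0. 0.] rows~ 7.0
```

```bash
python3 -m pendant '[{"delta_pos":[0.16,-0.41,0],"rot":[0,0,0]},{"delta_pos":[0.16,-0.41,0],"rot":[0,0,0]},{"delta_pos":[0.16,-0.41,0],"rot":[0,0,0]},{"delta_pos":[0.16,-0.41,0],"rot":[0,0,0]},{"delta_pos":[0.16,-0.41,0],"rot":[0,0,0]},{"delta_pos":[0.16,-0.41,0],"rot":[0,0,0]}]'
python3 - <<'E'
from h import *
save('wrist','w2'); print(bot.state()['position'],abs(bot.state()['dq']).max())
go([.47,.24,.38])
E
```

```text
t: 1.6
position: [0.4203, -0.1436, 0.3297]
tool_rot: [3.091, 0.558, -0.001]
wrist_force: [-0.4, -0.4, 0.0]
opening: 0.091
grip_force: 0.0
[ 0.42035615 -0.14414295  0.32964215] 0.01205385045549364
delta [ 0.4512 -0.8568 -0.1262] rot [0. 0. 0.] rows~ 8.0
```

View pics/w2.png

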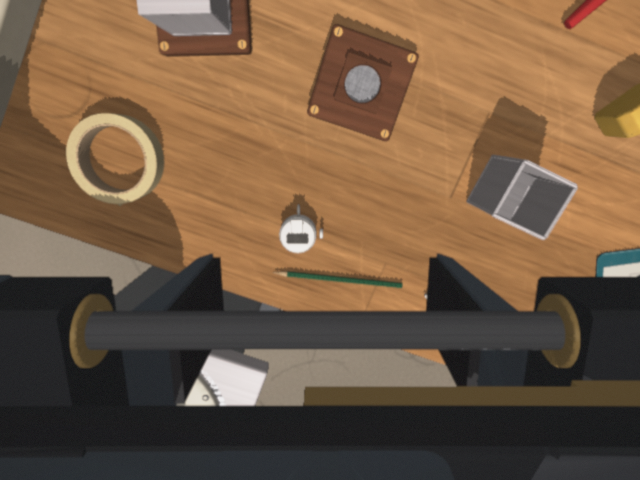

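The base is fully in view. Its corner screws are at (338,31), (412,58), (385,134) and (314,110), and the recess is at (362,83). The cover is at (522,198).

```bash
python3 -m pendant '[{"delta_pos":[0.45,-0.86,-0.13],"rot":[0,0,0]},{"delta_pos":[0.45,-0.86,-0.13],"rot":[0,0,0]},{"delta_pos":[0.45,-0.86,-0.13],"rot":[0,0,0]},{"delta_pos":[0.45,-0.86,-0.13],"rot":[0,0,0]},{"delta_pos":[0.45,-0.86,-0.13],"rot":[0,0,0]},{"delta_pos":[0.45,-0.86,-0.13],"rot":[0,0,0]},{"delta_pos":[0.45,-0.86,-0.13],"rot":[0,0,0]},{"delta_pos":[0.45,-0.86,-0.13],"rot":[0,0,0]}]'
python3 - <<'E'
from h import *
np.set_printoptions(precision=4,suppress=True)
save('wrist','w3'); print(bot.state()['position'],abs(bot.state()['dq']).max())
im,d,c=load('w2'); P=cloud(c,d)
roi=np.zeros((480,640),bool); roi[5:155,290:440]=1
m=roi&(P[...,2]>.012)&(P[...,2]<.06)
cn=max(cv2.findContours(m.astype(np.uint8),0,1)[0],key=cv2.contourArea)
print('depth top',cv2.minAreaRect(P[m][:,:2].astype(np.float32)*1000), 'z',np.median(P[m][:,2]))
g=im.astype(int); s=roi&(g.max(2)-g.min(2)<25)&(g.max(2)>80)
cn=max(cv2.findContours(s.astype(np.uint8),0,1)[0],key=cv2.contourArea); (u,v),rad=cv2.minEnclosingCircle(cn)
uv=cv2.fitEllipse(cn)[0]; print('recess px',uv,rad,onplane(c,uv,.022), P[int(v),int(u)])
X=onplane(c,[(338,31),(412,58),(385,134),(314,110)],.02)[:,:2]; print('screws',X.mean(0),cv2.minAreaRect(X.astype(np.float32)*1000))
# second view w1 for height of recess
im1,d1,c1=load('w1'); g=im1.astype(int); s=(g.max(2)-g.min(2)<25)&(g.max(2)>80); r=np.zeros_like(s); r[:48,185:240]=1
cn=max(cv2.findContours((s&r).astype(np.uint8),0,1)[0],key=cv2.contourArea); uv1=cv2.fitEllipse(cn)[0]
def tri(ca,a,cb,b):
    o1,d1=rays(ca,a);o2,d2=rays(cb,b); A=np.c_[d1[0],-d2[0]]; t=np.linalg.lstsq(A,o2-o1,rcond=None)[0]; p,q=o1+t[0]*d1[0],o2+t[1]*d2[0]; return (p+q)/2,np.linalg.norm(p-q)
print('tri recess',uv1,tri(c1,uv1,c,uv))
# cover by rim in w2
roi[:]=0; roi[150:250,455:590]=1; m=roi&(P[...,2]>.074)&(P[...,2]<.1); print('cover',cv2.minAreaRect(P[m][:,:2].astype(np.float32)*1000),np.median(P[m][:,2]))
# tri rim corners w1/w2
A=[(368,99),(421,129)];B=[(523,160),(577,187)]
for a,b in zip(A,B): print('tri rim',tri(c1,a,c,b))
im,d,c=load('w3'); P=cloud(c,d); q=P[(P[...,2]>.12)&(P[...,2]<.16)&(P[...,1]>.25)&(P[...,0]<.65)]; print('knob',len(q),np.median(q,0),q.min(0),q.max(0))
E
```

```text
t: 2.45
position: [0.47, 0.2434, 0.3818]
tool_rot: [3.092, 0.556, -0.0]
wrist_force: [0.5, -0.7, -0.0]
opening: 0.0912
grip_force: 0.0
[0.4707 0.2479 0.3821] 0.12911006066632139
depth top ((542.5128173828125, -139.84078979492188), (99.89742279052734, 99.90272521972656), 2.298933506011963) z 0.019822864041037475
recess px (362.0434265136719, 83.53380584716797) 18.854806900024414 [[ 0.5425 -0.1399  0.022 ]] [ 0.5432 -0.1397  0.0207]
screws [ 0.5421 -0.1405] ((542.2606201171875, -140.52664184570312), (85.12578582763672, 85.1539306640625), 2.4855356216430664)
tri recess (211.87985229492188, 24.218740463256836) (array([ 0.5425, -0.1398,  0.0236]), np.float64(0.0003567260633203795))
cover ((491.8533020019531, -345.4850158691406), (66.7032241821289, 64.76449584960938), 85.74480438232422) 0.08253632681630499
tri rim (array([ 0.5259, -0.3205,  0.0723]), np.float64(0.001456311971838936))
tri rim (array([ 0.5185, -0.3799,  0.0823]), np.float64(0.001045665231263422))
knob 1007 [0.5678 0.3106 0.1367] [0.5511 0.295  0.12  ] [0.5856 0.3295 0.1412]
```

View pics/w3.png

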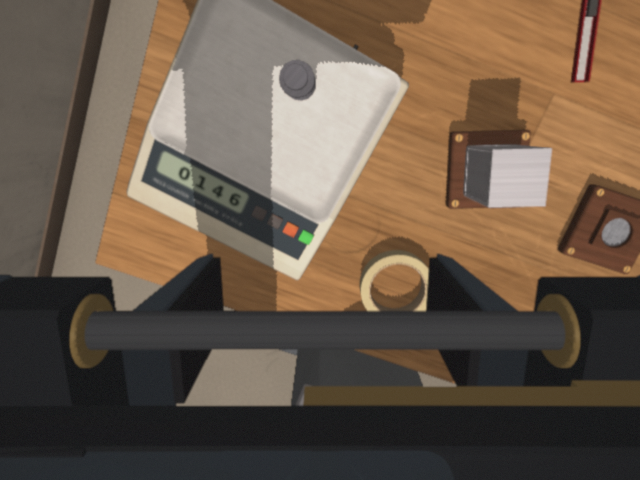

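The weight's knob is at (297,80) on the pan, with the stored cover at (508,175) and the tape roll at (395,288). I'll move above the weight for a second view.

Run:
```python
from h import *
go([.568,.311,.225])
```

```text
delta [ 0.2827 -0.0618  0.3933] rot [0. 0. 0.] rows~ 4.0
```

```bash
python3 -m pendant '[{"delta_pos":[0.28,-0.06,0.2],"rot":[0,0,0]},{"delta_pos":[0.28,-0.06,0.39],"rot":[0,0,0]},{"delta_pos":[0.28,-0.06,0.39],"rot":[0,0,0]},{"delta_pos":[0.28,-0.06,0.39],"rot":[0,0,0]},{"delta_pos":[0.28,-0.06,0.39],"rot":[0,0,0]},{"delta_pos":[0.28,-0.06,0.39],"rot":[0,0,0]}]'
python3 - <<'E'
from h import *
np.set_printoptions(precision=4,suppress=True)
save('wrist','w4'); print(bot.state()['position'],abs(bot.state()['dq']).max())
R=[]
for f in('w3','w4'):
    im,d,c=load(f); P=cloud(c,d)
    m=(P[...,2]>.13)&(P[...,2]<.15)&(P[...,1]>.27)&(P[...,1]<.36)&(P[...,0]<.61)&(P[...,0]>.53)
    cn=max(cv2.findContours(m.astype(np.uint8),0,1)[0],key=cv2.contourArea)
    e=cv2.fitEllipse(cn); q=P[m]; t=q[q[:,2]>.137]
    print(f,e,'rect ctr top',(t.min(0)+t.max(0))/2,np.median(q[:,2]),'ray.14',onplane(c,e[0],.139)); R.append((c,e[0]))
    b=(P[...,2]>.08)&(P[...,2]<.125)&(P[...,1]>.27)&(P[...,1]<.36)&(P[...,0]<.61)&(P[...,0]>.53); q=P[b]; print('body',q.min(0),q.max(0))
    pan=(P[...,2]>.05)&(P[...,2]<.08)&(abs(P[...,1]-.31)<.06)&(abs(P[...,0]-.568)<.05); print('pan z',np.median(P[pan][:,2]))
(o1,d1),(o2,d2)=[rays(*r) for r in R]; t=np.linalg.lstsq(np.c_[d1[0],-d2[0]],o2-o1,rcond=None)[0]; print('tri',o1+t[0]*d1[0],o2+t[1]*d2[0])
E
```

```text
t: 3.1
position: [0.5662, 0.3023, 0.2249]
tool_rot: [3.091, 0.555, -0.003]
wrist_force: [-0.3, -0.5, 1.5]
opening: 0.0911
grip_force: 0.0
[0.5664 0.3026 0.2266] 0.03761291722933882
w3 ((295.1540832519531, 76.47230529785156), (23.99747085571289, 25.92129898071289), 164.24758911132812) rect ctr top [0.5686 0.312  0.1391] 0.13888446949765412 ray.14 [[0.5683 0.3117 0.139 ]]
body [0.551  0.2941 0.0813] [0.5861 0.3295 0.1242]
pan z 0.06679635687368857
w4 ((314.7740173339844, 227.48291015625), (35.40918731689453, 36.11175537109375), 15.539826393127441) rect ctr top [0.5687 0.3123 0.139 ] 0.13884028839855667 ray.14 [[0.5696 0.3124 0.139 ]]
body [0.551  0.2944 0.08  ] [0.5868 0.3299 0.1243]
pan z 0.06675081538738051
tri [0.5686 0.3122 0.1351] [0.5687 0.3121 0.1351]
```

View pics/w4.png

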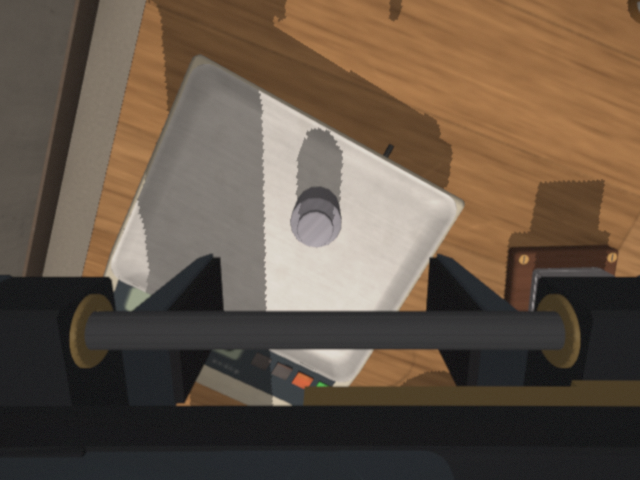

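The knob is at (315,227), centred between the fingers. The weight is at (0.5688, 0.3122), with its top at z = 0.139. Now I'll descend.

Run:
```python
from h import *
s=bot.state();R=tool(np.degrees(np.arctan2(*Rn.from_rotvec(s['tool_rot']).as_matrix()[[1,0],0])));go([.5688,.3122,.225],R); go([.5688,.3122,.090],R)
```

```text
delta [ 0.014  -0.0204  0.0041] rot [ 0.     -0.0002 -0.    ] rows~ 1.0
delta [ 0.0139 -0.0205  0.3416] rot [ 0.     -0.0002 -0.    ] rows~ 3.0
```

```bash
python3 -m pendant '[{"delta_pos":[0.014,-0.02,0.0],"rot":[0,0,0]},{"delta_pos":[0.014,-0.02,0.08],"rot":[0,0,0]},{"delta_pos":[0.014,-0.02,0.16],"rot":[0,0,0]},{"delta_pos":[0.014,-0.02,0.24],"rot":[0,0,0]},{"delta_pos":[0.014,-0.02,0.3],"rot":[0,0,0]},{"delta_pos":[0.014,-0.02,0.342],"rot":[0,0,0]},{"delta_pos":[0.014,-0.02,0.342],"rot":[0,0,0]},{"delta_pos":[0.014,-0.02,0.342],"rot":[0,0,0]}]' 0
python3 -c "
from h import *
s=bot.state();print(s['position'],s['wrist_force'])"
```

```text
t: 3.95
position: [0.5688, 0.3136, 0.0908]
tool_rot: [-3.091, -0.557, -0.003]
wrist_force: [0.3, 1.2, 0.4]
opening: 0.0912
grip_force: 0.0
[0.568805   0.31360939 0.09081523] [0.25424419 1.22024626 0.39865828]
```

```bash
R='{"delta_pos":[0,0,0],"rot":[0,0,0]}'; python3 -m pendant '[{"delta_pos":[0,0,0],"rot":[0,0,0]},{"delta_pos":[0,0,0],"rot":[0,0,0]},{"delta_pos":[0,0,0],"rot":[0,0,0]},{"delta_pos":[0,0,0],"rot":[0,0,0]},{"delta_pos":[0,0,0],"rot":[0,0,0]},{"delta_pos":[0,0,0],"rot":[0,0,0]},{"delta_pos":[0,0,0],"rot":[0,0,0]},{"delta_pos":[0,0,0],"rot":[0,0,0]}]' 1 30
```

```text
t: 4.75
position: [0.5681, 0.3129, 0.0891]
tool_rot: [3.091, 0.557, -0.0]
wrist_force: [0.9, -2.1, 2.2]
opening: 0.035
grip_force: 30.0
```

```bash
python3 -m pendant '[{"delta_pos":[0,0,-0.04],"rot":[0,0,0]},{"delta_pos":[0,0,-0.1],"rot":[0,0,0]},{"delta_pos":[0,0,-0.2],"rot":[0,0,0]},{"delta_pos":[0,0,-0.3],"rot":[0,0,0]},{"delta_pos":[0,0,-0.37],"rot":[0,0,0]},{"delta_pos":[0,0,-0.37],"rot":[0,0,0]}]'
python3 -c "
from h import *
s=bot.state();go([.5425,-.14,.24],tool(20.4));go([.5425,.1,.24],tool(20.4))"
```

```text
t: 5.35
position: [0.5695, 0.314, 0.241]
tool_rot: [-3.09, -0.557, -0.009]
wrist_force: [1.5, -0.5, -5.1]
opening: 0.0351
grip_force: 30.0
delta [-4.5970e-01  1.0398e+00 -1.0000e-03] rot [-0.0002 -0.002   0.0003] rows~ 10.0
delta [-0.2502  0.4776  0.0006] rot [-0.0002 -0.002   0.0003] rows~ 5.0
```

```bash
python3 -m pendant '[{"delta_pos":[-0.03,0.06,0],"rot":[0,0,0]},{"delta_pos":[-0.07,0.15,0],"rot":[0,0,0]},{"delta_pos":[-0.11,0.25,0],"rot":[0,0,0]},{"delta_pos":[-0.15,0.35,0],"rot":[0,0,0]},{"delta_pos":[-0.2,0.45,0],"rot":[0,0,0]},{"delta_pos":[-0.24,0.55,0],"rot":[0,0,0]},{"delta_pos":[-0.28,0.64,0],"rot":[0,0,0]},{"delta_pos":[-0.32,0.73,0],"rot":[0,0,0]}]'
python3 -m pendant '[{"delta_pos":[-0.05,0.1,0],"rot":[0,0,0]},{"delta_pos":[-0.08,0.2,0],"rot":[0,0,0]},{"delta_pos":[-0.12,0.27,0],"rot":[0,0,0]},{"delta_pos":[-0.14,0.31,0],"rot":[0,0,0]},{"delta_pos":[-0.14,0.31,0],"rot":[0,0,0]},{"delta_pos":[-0.14,0.31,0],"rot":[0,0,0]}]'
python3 - <<'E'
from h import *
np.set_printoptions(precision=4,suppress=True)
s=bot.state();print(s['position']);go([.5425,-.14,.12],tool(20.4))
im,d,c=shot('wrist'); P=cloud(c,d)
m=(P[...,2]>.012)&(P[...,2]<.026)&(abs(P[...,0]-.54)<.08)&(abs(P[...,1]+.14)<.08)
print(m.sum(),cv2.minAreaRect(P[m][:,:2].astype(np.float32)*1000))
E
```

```text
t: 6.15
position: [0.5488, -0.0067, 0.2354]
tool_rot: [-3.091, -0.557, 0.004]
wrist_force: [0.6, -0.2, -4.9]
opening: 0.035
grip_force: 30.0
t: 6.75
position: [0.5402, -0.1407, 0.2357]
tool_rot: [-3.09, -0.556, 0.003]
wrist_force: [0.3, 0.8, -4.7]
opening: 0.0355
grip_force: 30.0
[ 0.5402 -0.1407  0.2357]
delta [0.0065 0.0009 0.2892] rot [-0.0006  0.0005 -0.    ] rows~ 3.0
8571 ((542.67529296875, -139.82720947265625), (99.89986419677734, 99.9265365600586), 2.2947192192077637)
```

```bash
python3 -m pendant '[{"delta_pos":[0.007,0.001,0.08],"rot":[0,0,0]},{"delta_pos":[0.007,0.001,0.18],"rot":[0,0,0]},{"delta_pos":[0.007,0.001,0.28],"rot":[0,0,0]},{"delta_pos":[0.007,0.001,0.36],"rot":[0,0,0]},{"delta_pos":[0.007,0.001,0.41],"rot":[0,0,0]},{"delta_pos":[0.007,0.001,0.41],"rot":[0,0,0]},{"delta_pos":[0.007,0.001,0.41],"rot":[0,0,0]}]'
python3 - <<'E'
from h import *
s=bot.state();go([.5425,-.14,.0445],tool(20.4));
E
```

```text
t: 7.5
position: [0.5439, -0.1396, 0.0734]
tool_rot: [-3.091, -0.559, 0.0]
wrist_force: [0.1, 0.5, -4.6]
opening: 0.0353
grip_force: 30.0
delta [-0.0035 -0.0003  0.0722] rot [-0.0001  0.0001  0.0005] rows~ 1.0
```

```bash
python3 -m pendant '[{"delta_pos":[-0.002,0,0.012],"rot":[0,0,0]},{"delta_pos":[-0.002,0,0.024],"rot":[0,0,0]},{"delta_pos":[-0.002,0,0.034],"rot":[0,0,0]},{"delta_pos":[-0.002,0,0.042],"rot":[0,0,0]},{"delta_pos":[-0.002,0,0.05],"rot":[0,0,0]},{"delta_pos":[-0.002,0,0.056],"rot":[0,0,0]},{"delta_pos":[-0.002,0,0.06],"rot":[0,0,0]},{"delta_pos":[-0.002,0,0.063],"rot":[0,0,0]}]'
python3 -m pendant '[{"delta_pos":[0,0,0.003],"rot":[0,0,0]},{"delta_pos":[0,0,0.005],"rot":[0,0,0]},{"delta_pos":[0,0,0.005],"rot":[0,0,0]}]'
```

```text
t: 8.3
position: [0.5429, -0.1406, 0.0478]
tool_rot: [-3.092, -0.557, 0.0]
wrist_force: [-0.2, 0.4, -4.1]
opening: 0.0351
grip_force: 30.0
t: 8.6
position: [0.5429, -0.1406, 0.0459]
tool_rot: [-3.092, -0.557, 0.0]
wrist_force: [-0.4, 1.6, -4.7]
opening: 0.0354
grip_force: 30.0
```

```bash
python3 -m pendant '[{"delta_pos":[0,0,0.001],"rot":[0,0,0]},{"delta_pos":[0,0,0.002],"rot":[0,0,0]},{"delta_pos":[0,0,0.003],"rot":[0,0,0]},{"delta_pos":[0,0,0.003],"rot":[0,0,0]}]'
python3 -m pendant '[{"delta_pos":[0,0,0.002],"rot":[0,0,0]},{"delta_pos":[0,0,0.003],"rot":[0,0,0]},{"delta_pos":[0,0,0.003],"rot":[0,0,0]}]'
```

```text
t: 9.0
position: [0.5429, -0.1406, 0.0447]
tool_rot: [-3.092, -0.558, 0.0]
wrist_force: [-0.1, -0.3, -4.5]
opening: 0.035
grip_force: 30.0
t: 9.3
position: [0.543, -0.1407, 0.0438]
tool_rot: [3.092, 0.557, 0.001]
wrist_force: [-0.4, 0.5, 1.7]
opening: 0.0352
grip_force: 30.0
```

```bash
python3 -m pendant '[{"delta_pos":[0,0,0],"rot":[0,0,0]},{"delta_pos":[0,0,0],"rot":[0,0,0]},{"delta_pos":[0,0,0],"rot":[0,0,0]},{"delta_pos":[0,0,0],"rot":[0,0,0]},{"delta_pos":[0,0,0],"rot":[0,0,0]}]' 0.3
python3 -m pendant '[{"delta_pos":[0,0,-0.03],"rot":[0,0,0]},{"delta_pos":[0,0,-0.08],"rot":[0,0,0]},{"delta_pos":[0,0,-0.16],"rot":[0,0,0]},{"delta_pos":[0,0,-0.26],"rot":[0,0,0]},{"delta_pos":[0,0,-0.36],"rot":[0,0,0]},{"delta_pos":[0,0,-0.46],"rot":[0,0,0]},{"delta_pos":[0,0,-0.5],"rot":[0,0,0]},{"delta_pos":[0,0,-0.5],"rot":[0,0,0]}]'
python3 - <<'E'
from h import *
np.set_printoptions(precision=4,suppress=True)
save('wrist','w5');im,d,c=load('w5'); P=cloud(c,d); print(bot.state()['joint_pos'])
m=(P[...,2]>.08)&(P[...,2]<.12)&(abs(P[...,0]-.54)<.05)&(abs(P[...,1]+.14)<.05); q=P[m]
print(m.sum(),np.median(q,0),(q.min(0)+q.max(0))/2,q[:,2].max())
E
```

```text
t: 9.8
position: [0.5429, -0.1406, 0.0435]
tool_rot: [3.092, 0.557, 0.0]
wrist_force: [-0.3, 0.2, 0.7]
opening: 0.0637
grip_force: 0.0
t: 10.6
position: [0.544, -0.141, 0.2471]
tool_rot: [3.089, 0.557, 0.007]
wrist_force: [0.0, 0.1, -0.2]
opening: 0.0638
grip_force: 0.0
[-0.3599  0.3724  1.4642  0.      1.3024  0.8541]
675 [ 0.5442 -0.1383  0.0934] [ 0.5436 -0.1384  0.091 ] 0.09576855382203653
```

The weight stands upright in the recess with its top at 0.094. The cover gets flipped in two 90° turns: grasp with the tip tilted 30° back, pitch to 60° forward so it lies down, regrasp, then repeat.

```bash
cat >> h.py <<'E'
def gp(g,az,tilt): # TCP for grasp point g
    R=tool(az,tilt); return np.array(g)+.019*R.as_matrix()[:,2],R
E
python3 - <<'E'
from h import *
print(bot.state()['t'],bot.state()['position']);go(*gp([.496,-.3455,.20],-4.3,-30))
E
```

```text
10.65 [ 0.54324849 -0.1407403   0.24511607]
delta [-0.3114  0.4282  0.154 ] rot [ 0.0364 -0.1648  0.1342] rows~ 5.0
```

```bash
python3 -m pendant '[{"delta_pos":[-0.1,0.13,0],"rot":[0.006,-0.03,0.024]},{"delta_pos":[-0.2,0.26,0.05],"rot":[0.015,-0.07,0.06]},{"delta_pos":[-0.311,0.428,0.154],"rot":[0.026,-0.12,0.1]},{"delta_pos":[-0.311,0.428,0.154],"rot":[0.0364,-0.165,0.134]},{"delta_pos":[-0.311,0.428,0.154],"rot":[0.0364,-0.165,0.134]},{"delta_pos":[-0.311,0.428,0.154],"rot":[0.0364,-0.165,0.134]},{"delta_pos":[-0.311,0.428,0.154],"rot":[0.0364,-0.165,0.134]}]' 0
python3 - <<'E'
from h import *
print(bot.state()['joint_pos'],abs(bot.state()['dq']).max());go(*gp([.496,-.3455,.047],-4.3,-30))
E
```

```text
t: 11.35
position: [0.4857, -0.3442, 0.1803]
tool_rot: [-3.009, 0.111, 0.814]
wrist_force: [-0.4, 0.4, 1.5]
opening: 0.0915
grip_force: 0.0
[-0.57461551  0.75091485  1.06628198 -0.24833842  1.79212486  1.07291515] 0.055065653428663194
delta [0.1906 0.0022 0.3221] rot [-0.0006  0.0016  0.0007] rows~ 3.0
```

```bash
python3 -m pendant '[{"delta_pos":[0.03,0.002,0.06],"rot":[0,0,0]},{"delta_pos":[0.08,0.002,0.14],"rot":[0,0,0]},{"delta_pos":[0.13,0.002,0.22],"rot":[0,0,0]},{"delta_pos":[0.17,0.002,0.29],"rot":[0,0,0]},{"delta_pos":[0.19,0.002,0.322],"rot":[0,0,0]},{"delta_pos":[0.19,0.002,0.322],"rot":[0,0,0]},{"delta_pos":[0.19,0.002,0.322],"rot":[0,0,0]}]'
python3 - <<'E'
from h import *
save('wrist','w6');go(*gp([.496,-.3455,.047],-4.3,-30))
im,d,c=load('w6');P=cloud(c,d); m=(P[...,2]>.074)&(P[...,2]<.095)&(abs(P[...,0]-.49)<.05)&(abs(P[...,1]+.345)<.045);print(m.sum(),cv2.minAreaRect(P[m][:,:2].astype(np.float32)*1000))
E
```

```text
t: 12.05
position: [0.4878, -0.3453, 0.034]
tool_rot: [-3.014, 0.111, 0.81]
wrist_force: [0.9, 0.2, -0.3]
opening: 0.0913
grip_force: 0.0
delta [ 0.0015 -0.0017  0.0101] rot [0.0003 0.0002 0.0002] rows~ 1.0
3123 ((501.63287353515625, -343.91436767578125), (65.4473876953125, 82.90473937988281), 19.16876220703125)
```

View pics/w6.png

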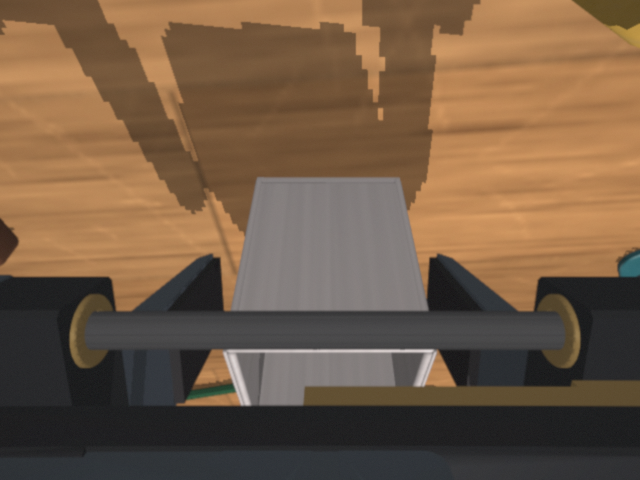

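The cover lies square between the open fingers, with its walls at u≈230–435. Now I'll close on it.

```bash
python3 -m pendant '[{"delta_pos":[0,0,0.008],"rot":[0,0,0]},{"delta_pos":[0,0,0.008],"rot":[0,0,0]},{"delta_pos":[0,0,0.008],"rot":[0,0,0]},{"delta_pos":[0,0,0.008],"rot":[0,0,0]},{"delta_pos":[0,0,0.008],"rot":[0,0,0]},{"delta_pos":[0,0,0.008],"rot":[0,0,0]}]' 1 25
python3 - <<'E'
from h import *
s=bot.state();go(s['position']+[0,0,.15]);print(Rn.from_rotvec(s['tool_rot']).as_matrix())
E
```

```text
t: 12.7
position: [0.4855, -0.3453, 0.0299]
tool_rot: [-3.012, 0.112, 0.812]
wrist_force: [0.3, -1.2, 6.3]
opening: 0.0628
grip_force: 25.0
delta [-1.885e-01 -2.000e-04 -3.242e-01] rot [0. 0. 0.] rows~ 3.0
[[ 8.62141768e-01 -7.44389337e-02 -5.01169050e-01]
 [-6.41080142e-02 -9.97225453e-01  3.78359411e-02]
 [-5.02595000e-01 -4.90992559e-04 -8.64521848e-01]]
```

```bash
python3 -m pendant '[{"delta_pos":[-0.02,0,-0.035],"rot":[0,0,0]},{"delta_pos":[-0.06,0,-0.1],"rot":[0,0,0]},{"delta_pos":[-0.11,0,-0.19],"rot":[0,0,0]},{"delta_pos":[-0.16,0,-0.28],"rot":[0,0,0]},{"delta_pos":[-0.19,0,-0.325],"rot":[0,0,0]},{"delta_pos":[-0.19,0,-0.325],"rot":[0,0,0]}]'
python3 - <<'E'
from h import *
s=bot.state();print(s['position']);go(*gp([.50,-.34,.18],-4.3,60)); go(*gp([.50,-.34,.18],-4.3,15))
E
```

```text
t: 13.3
position: [0.4862, -0.3459, 0.1842]
tool_rot: [-3.017, 0.113, 0.805]
wrist_force: [0.4, -0.1, -2.1]
opening: 0.0632
grip_force: 25.0
[ 0.48624493 -0.34593772  0.18422121]
delta [ 0.0815 -0.0174 -0.0073] rot [6.000e-04 4.993e-01 4.000e-04] rows~ 11.0
delta [ 0.0675 -0.0175  0.0262] rot [7.000e-04 2.493e-01 1.000e-04] rows~ 6.0
```

```bash
python3 -m pendant '[{"delta_pos":[0.02,0,0.01],"rot":[0,0.03,0]},{"delta_pos":[0.04,0,0.02],"rot":[0,0.07,0]},{"delta_pos":[0.05,0,0.02],"rot":[0,0.11,0]},{"delta_pos":[0.06,0,0.03],"rot":[0,0.15,0]},{"delta_pos":[0.065,-0.01,0.03],"rot":[0,0.19,0]},{"delta_pos":[0.067,-0.017,0.026],"rot":[0,0.23,0]},{"delta_pos":[0.07,-0.017,0.024],"rot":[0,0.27,0]},{"delta_pos":[0.075,-0.017,0.02],"rot":[0,0.31,0]}]'
python3 - <<'E'
from h import *
s=bot.state();print(s['joint_pos']);go(*gp([.50,-.34,.18],-4.3,60))
E
```

```text
t: 14.1
position: [0.5066, -0.3393, 0.1581]
tool_rot: [3.049, -0.114, 0.683]
wrist_force: [3.0, 1.7, -2.2]
opening: 0.0629
grip_force: 25.0
[-0.86751671  0.42032053  1.79137953  0.50832734  0.67580329  0.41821632]
delta [ 0.0355  0.0029 -0.0174] rot [-3.000e-04  1.931e-01 -1.000e-04] rows~ 5.0
```

```bash
python3 -m pendant '[{"delta_pos":[0.01,0,-0.005],"rot":[0,0.04,0]},{"delta_pos":[0.02,0.003,-0.01],"rot":[0,0.08,0]},{"delta_pos":[0.03,0.003,-0.015],"rot":[0,0.12,0]},{"delta_pos":[0.035,0.003,-0.017],"rot":[0,0.16,0]},{"delta_pos":[0.035,0.003,-0.017],"rot":[0,0.193,0]},{"delta_pos":[0.035,0.003,-0.017],"rot":[0,0.193,0]},{"delta_pos":[0.035,0.003,-0.017],"rot":[0,0.193,0]}]'
python3 - <<'E'
from h import *
s=bot.state();print(s['joint_pos']);go(*gp([.50,-.34,.038],-4.3,60))
im,d,c=shot('side','s1.png'); 
P=cloud(c,d); m=(abs(P[...,0]-.5)<.09)&(abs(P[...,1]+.32)<.1)&(P[...,2]>.02)&(P[...,2]<.3); print(m.sum()); v,u=np.nonzero(m); print(u.min(),u.max(),v.min(),v.max())
cv2.imwrite('pics/s1c.png',cv2.resize(im[120:290,280:520,::-1],None,fx=3,fy=3))
E
```

```text
t: 14.8
position: [0.518, -0.3381, 0.1691]
tool_rot: [2.724, -0.095, 1.521]
wrist_force: [0.9, 0.6, -2.3]
opening: 0.0629
grip_force: 25.0
[-1.12812714  0.58885429  2.12450238  1.77192938  0.86770103 -1.05880191]
delta [-0.3009  0.012   0.1816] rot [-0.0051  0.0093 -0.0012] rows~ 3.0
1328
351 404 140 185
```

View pics/s1c.png

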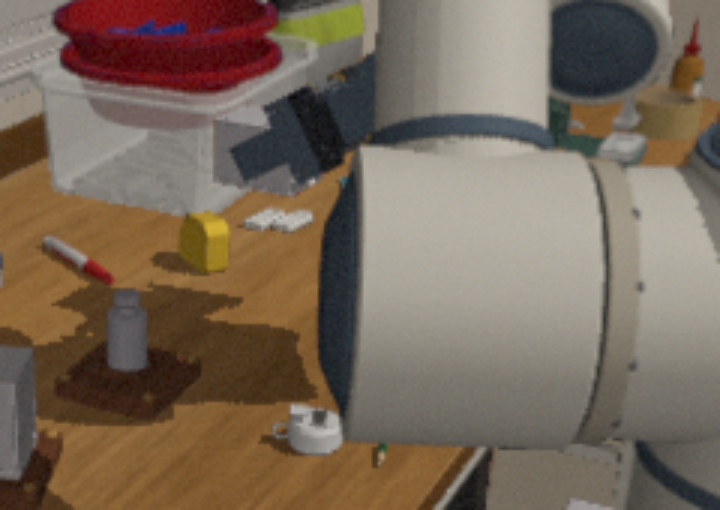

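In the crop the cover lies horizontal in the gripper at (270,150). The weight stands upright on its base at (127,335). I'll lower the cover to the desk.

```bash
python3 -m pendant '[{"delta_pos":[-0.05,0.004,0.03],"rot":[-0.005,0.009,-0.001]},{"delta_pos":[-0.1,0.008,0.06],"rot":[-0.005,0.009,-0.001]},{"delta_pos":[-0.16,0.012,0.1],"rot":[-0.005,0.009,-0.001]},{"delta_pos":[-0.22,0.012,0.13],"rot":[-0.005,0.009,-0.001]},{"delta_pos":[-0.25,0.012,0.15],"rot":[-0.005,0.009,-0.001]},{"delta_pos":[-0.27,0.012,0.163],"rot":[-0.005,0.009,-0.001]},{"delta_pos":[-0.27,0.012,0.163],"rot":[-0.005,0.009,-0.001]}]'
python3 - <<'E'
from h import *
s=bot.state();print(s['joint_pos']);go(*gp([.50,-.34,.036],-4.3,60))
im,d,c=shot('wrist'); P=cloud(c,d)
m=(abs(P[...,0]-.5)<.1)&(abs(P[...,1]+.34)<.06)&(P[...,2]>.004)&(P[...,2]<.12); q=P[m]; print(len(q),np.percentile(q,[2,50,98],axis=0))
E
```

```text
t: 15.55
position: [0.5167, -0.3398, 0.0416]
tool_rot: [2.696, -0.101, 1.548]
wrist_force: [0.7, 0.4, -2.6]
opening: 0.0631
grip_force: 25.0
[-1.1380701   0.9410309   2.16329518  2.05270992  1.02436446 -1.52618306]
delta [-0.0329  0.0038  0.0186] rot [-0.0017  0.0017 -0.001 ] rows~ 1.0
80743 [[ 0.42908723 -0.38649873  0.0209956 ]
 [ 0.45248228 -0.33797464  0.11064964]
 [ 0.53717956 -0.28421013  0.1197804 ]]
```

```bash
python3 -m pendant '[{"delta_pos":[-0.009,0.002,0.005],"rot":[0,0,0]},{"delta_pos":[-0.017,0.003,0.01],"rot":[0,0,0]},{"delta_pos":[-0.022,0.003,0.013],"rot":[0,0,0]},{"delta_pos":[-0.026,0.003,0.015],"rot":[0,0,0]},{"delta_pos":[-0.026,0.003,0.015],"rot":[0,0,0]}]'
python3 -m pendant '[{"delta_pos":[-0.004,0,0.002],"rot":[0,0,0]},{"delta_pos":[-0.007,0,0.004],"rot":[0,0,0]},{"delta_pos":[-0.007,0,0.004],"rot":[0,0,0]}]'
```

```text
t: 16.1
position: [0.5165, -0.3416, 0.0306]
tool_rot: [2.693, -0.101, 1.548]
wrist_force: [0.8, -0.5, -1.4]
opening: 0.0629
grip_force: 25.0
t: 16.4
position: [0.5165, -0.3416, 0.0273]
tool_rot: [2.693, -0.101, 1.548]
wrist_force: [-0.8, -1.0, -2.4]
opening: 0.0627
grip_force: 25.0
```

```bash
python3 -m pendant '[{"delta_pos":[-0.002,0,0.001],"rot":[0,0,0]},{"delta_pos":[-0.0045,0,0.0025],"rot":[0,0,0]},{"delta_pos":[-0.0045,0,0.0025],"rot":[0,0,0]}]'
python3 -m pendant '[{"delta_pos":[-0.002,0,0.001],"rot":[0,0,0]},{"delta_pos":[-0.003,0,0.0015],"rot":[0,0,0]},{"delta_pos":[-0.003,0,0.0015],"rot":[0,0,0]}]'
```

```text
t: 16.7
position: [0.5164, -0.3416, 0.0253]
tool_rot: [2.693, -0.1, 1.548]
wrist_force: [-0.2, 1.3, -2.1]
opening: 0.0629
grip_force: 25.0
t: 17.0
position: [0.5163, -0.3416, 0.0241]
tool_rot: [2.693, -0.1, 1.548]
wrist_force: [0.8, 0.2, -1.4]
opening: 0.0633
grip_force: 25.0
```

```bash
python3 -m pendant '[{"delta_pos":[-0.002,0,0.001],"rot":[0,0,0]},{"delta_pos":[-0.004,0,0.002],"rot":[0,0,0]},{"delta_pos":[-0.004,0,0.002],"rot":[0,0,0]}]'
```

```text
t: 17.3
position: [0.5164, -0.3416, 0.0233]
tool_rot: [2.691, -0.1, 1.551]
wrist_force: [-5.4, 1.0, 11.4]
opening: 0.0629
grip_force: 25.0
```

```bash
python3 -c "
from h import *
s=bot.state(); print(s['wrist_force'],s['moment'],s['position'])"
```

```text
[-5.38669423  1.0356152  11.36332956] [-0.30033745 -0.39863227  0.04546075] [ 0.51638191 -0.34159488  0.02329295]
```

```bash
python3 -m pendant '[{"delta_pos":[0.001,0,-0.001],"rot":[0,0,0]},{"delta_pos":[0.001,0,-0.001],"rot":[0,0,0]},{"delta_pos":[0.001,0,-0.001],"rot":[0,0,0]},{"delta_pos":[0.001,0,-0.001],"rot":[0,0,0]},{"delta_pos":[0.001,0,-0.001],"rot":[0,0,0]},{"delta_pos":[0.001,0,-0.001],"rot":[0,0,0]}]' 0
python3 -m pendant '[{"delta_pos":[0,0,-0.03],"rot":[0,0,0]},{"delta_pos":[0,0,-0.1],"rot":[0,0,0]},{"delta_pos":[0.05,0,-0.18],"rot":[0,0,0]},{"delta_pos":[0.13,0,-0.24],"rot":[0,0,0]},{"delta_pos":[0.23,0,-0.25],"rot":[0,0,0]},{"delta_pos":[0.33,0,-0.25],"rot":[0,0,0]},{"delta_pos":[0.43,0,-0.25],"rot":[0,0,0]},{"delta_pos":[0.43,0,-0.25],"rot":[0,0,0]}]'
python3 - <<'E'
from h import *
s=bot.state();print(s['joint_pos']);go(*gp([.50,-.34,.24],-4.3,0))
E
```

```text
t: 17.9
position: [0.5161, -0.3416, 0.0228]
tool_rot: [2.693, -0.1, 1.548]
wrist_force: [0.6, -0.3, -0.3]
opening: 0.0913
grip_force: 0.0
t: 18.7
position: [0.5175, -0.3425, 0.2267]
tool_rot: [2.686, -0.094, 1.551]
wrist_force: [-0.3, 0.1, 1.0]
opening: 0.0911
grip_force: 0.0
[-1.13953161  0.46740981  2.09731696  1.67416728  0.86664131 -0.89743104]
delta [-0.0343 -0.0032 -0.0312] rot [ 3.000e-04 -3.334e-01  1.400e-03] rows~ 7.0
```

```bash
python3 -m pendant '[{"delta_pos":[-0.02,0,-0.01],"rot":[0,-0.045,0]},{"delta_pos":[-0.034,-0.003,-0.031],"rot":[0,-0.09,0]},{"delta_pos":[-0.034,-0.003,-0.031],"rot":[0,-0.135,0]},{"delta_pos":[-0.034,-0.003,-0.031],"rot":[0,-0.18,0]},{"delta_pos":[-0.034,-0.003,-0.031],"rot":[0,-0.225,0]},{"delta_pos":[-0.034,-0.003,-0.031],"rot":[0,-0.27,0]},{"delta_pos":[-0.034,-0.003,-0.031],"rot":[0,-0.31,0]},{"delta_pos":[-0.034,-0.003,-0.031],"rot":[0,-0.333,0]}]'
python3 - <<'E'
from h import *
save('wrist','w7');im,d,c=load('w7');P=cloud(c,d)
m=(P[...,2]>.05)&(P[...,2]<.085)&(abs(P[...,0]-.5)<.08)&(abs(P[...,1]+.34)<.055);print(m.sum(),np.median(P[m][:,2]),cv2.minAreaRect(P[m][:,:2].astype(np.float32)*1000))
print(bot.state()['joint_pos'])
E
```

```text
t: 19.5
position: [0.4959, -0.3405, 0.2158]
tool_rot: [-3.112, 0.105, -0.341]
wrist_force: [-0.5, 1.0, -0.8]
opening: 0.0911
grip_force: 0.0
7881 0.06261984396797421 ((502.239990234375, -339.33245849609375), (64.0892333984375, 83.99777221679688), 85.30268096923828)
[-0.78656824  0.38578407  1.55021354  0.16637032  1.06118527  0.78277639]
```

View pics/w7.png

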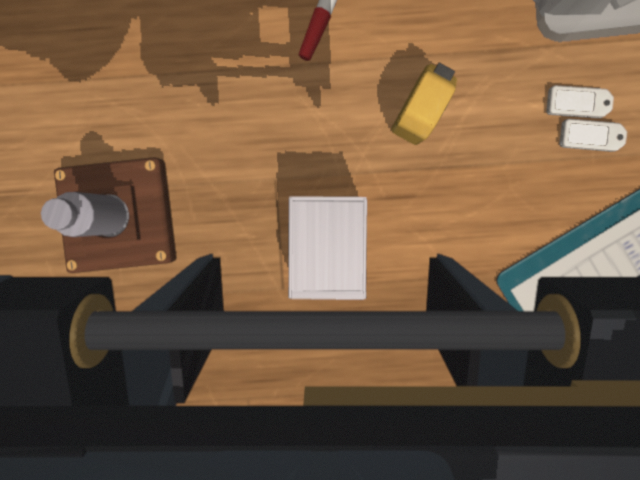

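The cover lies flat at px (328,248), mouth towards the robot, with its centre at (0.502, -0.339) and top at 0.063. The weight stands at (75,213). Next is the second grasp, tilted 30° back.

Run:
```python
from h import *
go(*gp([.504,-.3395,.15],-4.7,-30));go(*gp([.504,-.3395,.034],-4.7,-30))
```

```text
delta [-0.0514 -0.0059  0.2027] rot [-0.003  -0.2329  0.0051] rows~ 5.0
delta [-0.1114 -0.0025  0.4865] rot [-0.003  -0.2329  0.0051] rows~ 5.0
```

```bash
python3 -m pendant '[{"delta_pos":[-0.03,0,0],"rot":[0,-0.045,0]},{"delta_pos":[-0.05,-0.006,0.05],"rot":[-0.003,-0.09,0.002]},{"delta_pos":[-0.051,-0.006,0.1],"rot":[-0.003,-0.135,0.003]},{"delta_pos":[-0.051,-0.006,0.15],"rot":[-0.003,-0.18,0.005]},{"delta_pos":[-0.051,-0.006,0.2],"rot":[-0.003,-0.22,0.005]},{"delta_pos":[-0.051,-0.006,0.2],"rot":[-0.003,-0.233,0.005]},{"delta_pos":[-0.051,-0.006,0.2],"rot":[-0.003,-0.233,0.005]},{"delta_pos":[-0.051,-0.006,0.2],"rot":[-0.003,-0.233,0.005]}]'
python3 - <<'E'
from h import *
go(*gp([.504,-.3395,.034],-4.7,-30))
E
```

```text
t: 20.35
position: [0.496, -0.3357, 0.1332]
tool_rot: [-3.013, 0.111, 0.779]
wrist_force: [-0.5, -0.0, -0.0]
opening: 0.0915
grip_force: 0.0
delta [0.1375 0.0103 0.2543] rot [-0.0015 -0.0055  0.0031] rows~ 3.0
```

```bash
python3 -m pendant '[{"delta_pos":[0.01,0.01,0.02],"rot":[-0.001,-0.005,0.003]},{"delta_pos":[0.04,0.01,0.07],"rot":[-0.001,-0.005,0.003]},{"delta_pos":[0.08,0.01,0.14],"rot":[-0.001,-0.005,0.003]},{"delta_pos":[0.115,0.01,0.205],"rot":[-0.001,-0.005,0.003]},{"delta_pos":[0.135,0.01,0.25],"rot":[-0.001,-0.005,0.003]},{"delta_pos":[0.1375,0.01,0.254],"rot":[-0.001,-0.005,0.003]},{"delta_pos":[0.1375,0.01,0.254],"rot":[-0.001,-0.005,0.003]},{"delta_pos":[0.1375,0.01,0.254],"rot":[-0.001,-0.005,0.003]}]'
python3 - <<'E'
from h import *
go(*gp([.504,-.3395,.034],-4.7,-30))
E
```

```text
t: 21.15
position: [0.4961, -0.3395, 0.0198]
tool_rot: [-3.015, 0.126, 0.802]
wrist_force: [-0.2, -0.0, -0.2]
opening: 0.0912
grip_force: 0.0
delta [-0.0008 -0.0016  0.0068] rot [ 0.0003 -0.0011 -0.0007] rows~ 1.0
```

```bash
python3 -m pendant '[{"delta_pos":[0,-0.002,0],"rot":[0,0,0]},{"delta_pos":[0,-0.002,0],"rot":[0,0,0]},{"delta_pos":[0,-0.002,0],"rot":[0,0,0]},{"delta_pos":[0,-0.002,0],"rot":[0,0,0]},{"delta_pos":[0,-0.002,0],"rot":[0,0,0]},{"delta_pos":[0,-0.002,0],"rot":[0,0,0]}]' 1 25
python3 - <<'E'
from h import *
s=bot.state();print(s['position']);print(Rn.from_rotvec(s['tool_rot']).as_matrix()[:,2])
E
python3 -m pendant '[{"delta_pos":[-0.02,0,-0.035],"rot":[0,0,0]},{"delta_pos":[-0.06,0,-0.1],"rot":[0,0,0]},{"delta_pos":[-0.11,0,-0.19],"rot":[0,0,0]},{"delta_pos":[-0.16,0,-0.28],"rot":[0,0,0]},{"delta_pos":[-0.21,0,-0.365],"rot":[0,0,0]},{"delta_pos":[-0.25,0,-0.43],"rot":[0,0,0]},{"delta_pos":[-0.25,0,-0.43],"rot":[0,0,0]}]'
python3 - <<'E'
from h import *
go(*gp([.50,-.30,.23],-1,15));go(*gp([.53,-.26,.23],2.3,60))
E
```

```text
t: 21.75
position: [0.4958, -0.3382, 0.0186]
tool_rot: [-3.013, 0.125, 0.805]
wrist_force: [0.1, -0.4, 6.1]
opening: 0.0628
grip_force: 25.0
[ 0.49579423 -0.33817411  0.01859498]
[-0.49690546  0.04022713 -0.86687181]
t: 22.45
position: [0.4961, -0.3386, 0.2224]
tool_rot: [-3.019, 0.127, 0.796]
wrist_force: [0.9, 0.4, -1.4]
opening: 0.0632
grip_force: 25.0
delta [ 0.0252 -0.0978  0.016 ] rot [-0.0013  0.2474 -0.0214] rows~ 6.0
delta [ 0.0967 -0.2078 -0.0505] rot [ 0.0129  0.4969 -0.0416] rows~ 11.0
```

```bash
python3 -m pendant '[{"delta_pos":[0.01,-0.02,0.01],"rot":[0,0.03,0]},{"delta_pos":[0.02,-0.04,0.02],"rot":[0,0.07,-0.005]},{"delta_pos":[0.025,-0.06,0.02],"rot":[0,0.11,-0.01]},{"delta_pos":[0.025,-0.08,0.016],"rot":[-0.001,0.15,-0.015]},{"delta_pos":[0.025,-0.098,0.016],"rot":[-0.001,0.19,-0.02]},{"delta_pos":[0.025,-0.098,0.016],"rot":[-0.001,0.23,-0.021]},{"delta_pos":[0.025,-0.098,0.016],"rot":[-0.001,0.247,-0.021]},{"delta_pos":[0.025,-0.098,0.016],"rot":[-0.001,0.247,-0.021]}]'
python3 - <<'E'
from h import *
go(*gp([.50,-.25,.23],2.3,60.2))
E
```

```text
t: 23.25
position: [0.5016, -0.2985, 0.2064]
tool_rot: [-3.113, 0.033, -0.397]
wrist_force: [0.0, 0.7, -2.0]
opening: 0.0632
grip_force: 25.0
delta [ 0.0423 -0.1238 -0.0247] rot [ 0.0105  0.2535 -0.0169] rows~ 6.0
```

```bash
python3 -m pendant '[{"delta_pos":[0.01,-0.02,0],"rot":[0.002,0.04,-0.003]},{"delta_pos":[0.02,-0.04,-0.005],"rot":[0.004,0.08,-0.006]},{"delta_pos":[0.03,-0.07,-0.01],"rot":[0.006,0.12,-0.009]},{"delta_pos":[0.04,-0.1,-0.02],"rot":[0.008,0.16,-0.012]},{"delta_pos":[0.042,-0.124,-0.025],"rot":[0.01,0.2,-0.015]},{"delta_pos":[0.042,-0.124,-0.025],"rot":[0.0105,0.24,-0.017]},{"delta_pos":[0.042,-0.124,-0.025],"rot":[0.0105,0.2535,-0.017]},{"delta_pos":[0.042,-0.124,-0.025],"rot":[0.0105,0.2535,-0.017]}]'
python3 - <<'E'
from h import *
print(bot.state()['joint_pos'])
go(*gp([.5389,-.14,.21],2.3,60.2))
E
```

```text
t: 24.05
position: [0.5202, -0.244, 0.2193]
tool_rot: [-2.716, -0.071, -1.487]
wrist_force: [-0.1, 0.9, -3.0]
opening: 0.0632
grip_force: 25.0
[-1.04278355  0.4268752   2.17861928  1.62866362  0.86012333 -0.90112146]
delta [ 0.0129 -0.255   0.1149] rot [-0.0086  0.0155 -0.001 ] rows~ 3.0
```

```bash
python3 -m pendant '[{"delta_pos":[0,-0.03,0.02],"rot":[-0.009,0.0155,-0.001]},{"delta_pos":[0,-0.08,0.04],"rot":[-0.009,0.0155,-0.001]},{"delta_pos":[0.005,-0.14,0.07],"rot":[-0.009,0.0155,-0.001]},{"delta_pos":[0.01,-0.2,0.1],"rot":[-0.009,0.0155,-0.001]},{"delta_pos":[0.013,-0.255,0.115],"rot":[-0.009,0.0155,-0.001]},{"delta_pos":[0.013,-0.255,0.115],"rot":[-0.009,0.0155,-0.001]},{"delta_pos":[0.013,-0.255,0.115],"rot":[-0.009,0.0155,-0.001]},{"delta_pos":[0.013,-0.255,0.115],"rot":[-0.009,0.0155,-0.001]}]'
python3 - <<'E'
from h import *
np.set_printoptions(precision=4,suppress=True)
s=bot.state();print(s['joint_pos'],abs(s['dq']).max())
go(*gp([.5389,-.14,.19],2.3,60.2))
for n in('side','scene','wrist'):
    save(n,n+'8'); im,d,c=load(n+'8'); P=cloud(c,d)
    m=(abs(P[...,0]-.54)<.06)&(abs(P[...,1]+.14)<.07)&(P[...,2]>.1)&(P[...,2]<.3); q=P[m]; print(n,len(q), q.min(0) if len(q) else '',q.max(0) if len(q) else '')
a=cv2.imread('pics/side8.png')[100:290,240:460]; b=cv2.imread('pics/scene8.png')[100:290,240:460]
cv2.imwrite('pics/m8.png',cv2.resize(np.hstack([a,b]),None,fx=1.8,fy=1.8,interpolation=2))
E
```

```text
t: 24.85
position: [0.5552, -0.1397, 0.1999]
tool_rot: [-2.703, -0.051, -1.56]
wrist_force: [0.5, -0.1, -1.7]
opening: 0.0631
grip_force: 25.0
[-0.75    0.5069  2.3459  2.1955  0.8588 -1.2998] 0.012549090681783504
delta [-0.0416 -0.0009  0.0246] rot [ 0.0005  0.0012 -0.0006] rows~ 1.0
side 924 [ 0.4825 -0.2097  0.1654] [ 0.5751 -0.0827  0.2839]
scene 1067 [ 0.48   -0.2098  0.1002] [ 0.5751 -0.0703  0.2872]
wrist 74291 [ 0.48   -0.2076  0.1991] [ 0.5734 -0.0724  0.2847]
```

View pics/m8.png

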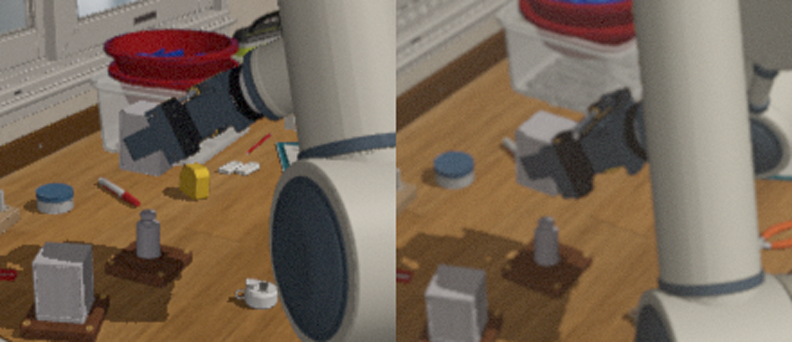

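Both views show the cover mouth down in the gripper, above the upright weight, at (145,130) in the left view and (550,150) in the right. I'll check its offset from the base using its top face.

Run:
```python
from h import *
np.set_printoptions(precision=4,suppress=True)
print(bot.state()['position'])
for n in('wrist','side','scene'):
    im,d,c=load(n+'8'); P=cloud(c,d)
    # top-face pixels: near-horizontal normal
    P2=cv2.GaussianBlur(P,(5,5),0); N=np.cross(np.gradient(P2,axis=1),np.gradient(P2,axis=0)); N/=np.linalg.norm(N,axis=2,keepdims=True)+1e-12
    m=(abs(P[...,0]-.54)<.06)&(abs(P[...,1]+.14)<.06)&(P[...,2]>.235)&(P[...,2]<.262)&(abs(N[...,2])>.9)
    q=P[m]; 
    if len(q)<30: print(n,len(q)); continue
    A=np.c_[q[:,:2]-q[:,:2].mean(0),np.ones(len(q))]; co=np.linalg.lstsq(A,q[:,2],rcond=None)[0]
    print(n,len(q),'slopes,z',co,cv2.minAreaRect(q[:,:2].astype(np.float32)*1000))
```

```text
[ 0.5546 -0.1401  0.1998]
wrist 18071 slopes,z [-0.0019  0.001   0.2503] ((539.1209106445312, -139.53228759765625), (62.784488677978516, 84.4317398071289), 1.4634965658187866)
side 64 slopes,z [-0.0224 -0.0079  0.2503] ((554.7738647460938, -137.43545532226562), (28.5667667388916, 65.91753387451172), 8.526298522949219)
scene 178 slopes,z [-0.0256  0.011   0.252 ] ((542.4573974609375, -133.25387573242188), (44.256649017333984, 57.32456970214844), 2.0522077083587646)
```

Run:
```python
from h import *
np.set_printoptions(precision=4,suppress=True)
im,d,c=load('wrist8'); P=cloud(c,d)
for z in (.2,.24):
  q=P[(abs(P[...,1]+.14)<.025)&(abs(P[...,0]-.54)<.08)&(P[...,2]>z)&(P[...,2]<.258)]
  print(z,q[:,0].min(),np.percentile(q[:,0],[.5,50,99.5]),q[:,0].max(),q[:,2].min())
q=P[(abs(P[...,0]-.55)<.015)&(abs(P[...,1]+.14)<.06)&(P[...,2]>.246)&(P[...,2]<.258)]; print('y',np.percentile(q[:,1],[.5,5,95,99.5]))
m=(P[...,2]>.246)&(P[...,2]<.255)&(abs(P[...,1]+.14)<.02)&(abs(P[...,0]-.54)<.08); v,u=np.nonzero(m); print(u.min(),u.max(),v.min(),v.max())
```

```text
0.2 0.5063531193318206 [0.5072 0.5239 0.5707] 0.5727991596532981 0.20000831452698087
0.24 0.5066543607175348 [0.5077 0.5314 0.5709] 0.5727991596532981 0.24735989372302397
y [-0.1702 -0.1672 -0.1105 -0.1076]
252 394 174 309
```

```bash
python3 - <<'E'
from h import *
go(*gp([.5401,-.1405,.085],2.3,60.2))
E
python3 -m pendant '[{"delta_pos":[-0.04,0,0.03],"rot":[0,0,0]},{"delta_pos":[-0.08,0,0.053],"rot":[0,0,0]},{"delta_pos":[-0.12,0,0.076],"rot":[0,0,0]},{"delta_pos":[-0.16,0,0.099],"rot":[0,0,0]},{"delta_pos":[-0.2,0,0.122],"rot":[0,0,0]},{"delta_pos":[-0.24,0,0.145],"rot":[0,0,0]},{"delta_pos":[-0.266,0,0.159],"rot":[0,0,0]},{"delta_pos":[-0.266,0,0.159],"rot":[0,0,0]}]'
python3 - <<'E'
from h import *
np.set_printoptions(precision=4,suppress=True)
s=bot.state();print(s['joint_pos'],abs(s['dq']).max())
go(*gp([.5401,-.1405,.085],2.3,60.2))
for n in('side','scene'): save(n,n+'9')
a=cv2.imread('pics/side9.png')[190:280,270:390]; b=cv2.imread('pics/scene9.png')[190:280,270:390]
cv2.imwrite('pics/m9.png',cv2.resize(np.hstack([a,b]),None,fx=3.3,fy=3.3,interpolation=2))
E
```

```text
delta [-2.664e-01 -2.000e-04  1.599e-01] rot [ 0.0009  0.0014 -0.0008] rows~ 3.0
t: 25.8
position: [0.556, -0.1397, 0.074]
tool_rot: [-2.705, -0.047, -1.557]
wrist_force: [0.6, 0.2, -2.2]
opening: 0.0627
grip_force: 25.0
[-0.7462  0.9598  2.4098  2.4316  1.2123 -1.7393] 0.05826765853433177
delta [ 0.004   0.0004 -0.0006] rot [ 0.0007  0.002  -0.0013] rows~ 1.0
```

View pics/m9.png

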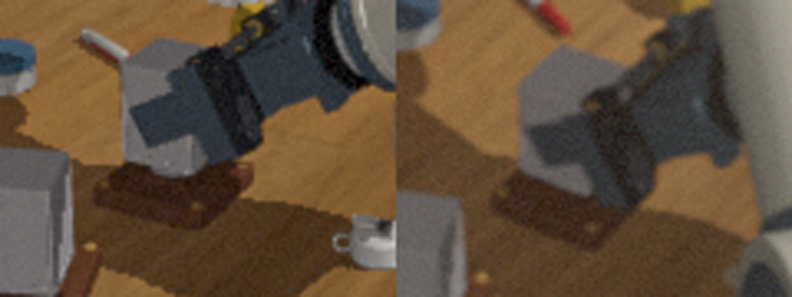

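The cover is above the raised square with the weight inside; the mouth shows at (165,170) in the left view, centred over the base. I'll lower it slowly.

```bash
python3 -m pendant '[{"delta_pos":[-0.0065,0,0.0037],"rot":[0,0,0]},{"delta_pos":[-0.013,0,0.0075],"rot":[0,0,0]},{"delta_pos":[-0.0173,0,0.01],"rot":[0,0,0]},{"delta_pos":[-0.0216,0,0.0125],"rot":[0,0,0]},{"delta_pos":[-0.0216,0,0.0125],"rot":[0,0,0]}]'
python3 -m pendant '[{"delta_pos":[-0.0043,0,0.0025],"rot":[0,0,0]},{"delta_pos":[-0.0087,0,0.005],"rot":[0,0,0]},{"delta_pos":[-0.0087,0,0.005],"rot":[0,0,0]}]'
```

```text
t: 26.4
position: [0.556, -0.139, 0.0655]
tool_rot: [-2.705, -0.05, -1.558]
wrist_force: [-0.4, -0.5, -2.3]
opening: 0.0628
grip_force: 25.0
t: 26.7
position: [0.5559, -0.1389, 0.0613]
tool_rot: [-2.705, -0.049, -1.558]
wrist_force: [-0.3, -0.1, -1.6]
opening: 0.063
grip_force: 25.0
```

```bash
python3 -m pendant '[{"delta_pos":[-0.0043,0,0.0025],"rot":[0,0,0]},{"delta_pos":[-0.0087,0,0.005],"rot":[0,0,0]},{"delta_pos":[-0.0087,0,0.005],"rot":[0,0,0]}]'
python3 -m pendant '[{"delta_pos":[-0.002,0,0.0012],"rot":[0,0,0]},{"delta_pos":[-0.0035,0,0.002],"rot":[0,0,0]},{"delta_pos":[-0.0035,0,0.002],"rot":[0,0,0]}]'
```

```text
t: 27.0
position: [0.5559, -0.139, 0.0573]
tool_rot: [-2.705, -0.049, -1.558]
wrist_force: [-0.0, 0.8, -2.0]
opening: 0.0632
grip_force: 25.0
t: 27.3
position: [0.5559, -0.1389, 0.0559]
tool_rot: [-2.705, -0.05, -1.558]
wrist_force: [0.5, 0.1, -1.9]
opening: 0.0631
grip_force: 25.0
```

```bash
python3 -m pendant '[{"delta_pos":[-0.002,0,0.0012],"rot":[0,0,0]},{"delta_pos":[-0.0035,0,0.002],"rot":[0,0,0]},{"delta_pos":[-0.0035,0,0.002],"rot":[0,0,0]}]'
python3 -c "
from h import *
s=bot.state(); print(s['wrist_force'],s['position'])"
```

```text
t: 27.6
position: [0.5559, -0.1389, 0.0543]
tool_rot: [-2.705, -0.05, -1.558]
wrist_force: [-0.6, -0.4, -2.1]
opening: 0.063
grip_force: 25.0
[-0.56526193 -0.41555372 -2.14025852] [ 0.55591147 -0.13892902  0.05430546]
```

```bash
python3 -m pendant '[{"delta_pos":[-0.0015,0,0.0008],"rot":[0,0,0]},{"delta_pos":[-0.0025,0,0.0014],"rot":[0,0,0]},{"delta_pos":[-0.0025,0,0.0014],"rot":[0,0,0]}]'
python3 - <<'E'
from h import *
np.set_printoptions(precision=4,suppress=True)
im,d,c=shot('wrist'); P=cloud(c,d)
q=P[(abs(P[...,1]+.14)<.02)&(abs(P[...,0]-.545)<.02)&(P[...,2]>.08)&(P[...,2]<.13)]; print(np.median(q[:,2]),bot.state()['wrist_force'])
im,d,c=load('w3'); P=cloud(c,d); q=P[(abs(P[...,1]-.06)<.02)&(abs(P[...,0]-.56)<.02)&(P[...,2]>.09)]; print('stored top',np.median(q[:,2]))
E
```

```text
t: 27.9
position: [0.5559, -0.139, 0.0533]
tool_rot: [-2.705, -0.049, -1.559]
wrist_force: [0.1, -0.5, -0.7]
opening: 0.063
grip_force: 25.0
0.10371597385468173 [ 0.4052  0.3976 -1.4579]
stored top 0.10343308910984406
```

```bash
python3 -m pendant '[{"delta_pos":[-0.0015,0,0.0008],"rot":[0,0,0]},{"delta_pos":[-0.002,0,0.0012],"rot":[0,0,0]},{"delta_pos":[-0.002,0,0.0012],"rot":[0,0,0]}]'
```

```text
t: 28.25
position: [0.556, -0.1389, 0.0532]
tool_rot: [-2.704, -0.049, -1.561]
wrist_force: [-6.4, 0.1, 10.3]
opening: 0.0628
grip_force: 25.0
```

Contact: the cover is seated. I'll open and retract along the tool axis.

```bash
python3 -m pendant '[{"delta_pos":[0.001,0,-0.0006],"rot":[0,0,0]},{"delta_pos":[0.001,0,-0.0006],"rot":[0,0,0]},{"delta_pos":[0.001,0,-0.0006],"rot":[0,0,0]},{"delta_pos":[0.001,0,-0.0006],"rot":[0,0,0]},{"delta_pos":[0.001,0,-0.0006],"rot":[0,0,0]},{"delta_pos":[0.001,0,-0.0006],"rot":[0,0,0]}]' 0
python3 -m pendant '[{"delta_pos":[0,0,-0.03],"rot":[0,0,0]},{"delta_pos":[0,0,-0.1],"rot":[0,0,0]},{"delta_pos":[0.03,0,-0.18],"rot":[0,0,0]},{"delta_pos":[0.1,0,-0.24],"rot":[0,0,0]},{"delta_pos":[0.2,0,-0.27],"rot":[0,0,0]},{"delta_pos":[0.3,0,-0.27],"rot":[0,0,0]},{"delta_pos":[0.4,0,-0.27],"rot":[0,0,0]},{"delta_pos":[0.4,0,-0.27],"rot":[0,0,0]}]'
python3 - <<'E'
from h import *
np.set_printoptions(precision=4,suppress=True)
print(bot.state()['joint_pos'])
for n in('side','scene'):
    im,d,c=shot(n); P=cloud(c,d)
    for nm,x,y in(('cover',.5425,-.14),('stored',.55,.06)):
        q=P[(abs(P[...,1]-y)<.05)&(abs(P[...,0]-x)<.05)&(P[...,2]>.095)&(P[...,2]<.13)]; print(n,nm,len(q),np.median(q,0) if len(q) else '')
    if n=='side': cv2.imwrite('pics/f.png',cv2.resize(im[150:330,220:460,::-1],None,fx=3,fy=3,interpolation=2))
im,d,c=shot('wrist'); P=cloud(c,d); m=(abs(P[...,1]+.14)<.05)&(abs(P[...,0]-.54)<.055)&(P[...,2]>.095)&(P[...,2]<.115); q=P[m]
if len(q)>50:
    A=np.c_[q[:,:2]-q[:,:2].mean(0),np.ones(len(q))];print(len(q),np.linalg.lstsq(A,q[:,2],rcond=None)[0],cv2.minAreaRect(q[:,:2].astype(np.float32)*1000))
E
```

```text
t: 28.85
position: [0.5559, -0.1389, 0.0528]
tool_rot: [-2.705, -0.05, -1.558]
wrist_force: [0.3, -0.8, -0.0]
opening: 0.0915
grip_force: 0.0
t: 29.65
position: [0.542, -0.1396, 0.2467]
tool_rot: [-2.707, -0.048, -1.558]
wrist_force: [0.1, -0.0, -1.1]
opening: 0.0912
grip_force: 0.0
[-0.7792  0.3415  2.3156  2.0039  0.766  -1.0595]
side cover 323 [ 0.5386 -0.129   0.1034]
side stored 442 [0.5567 0.0598 0.1035]
scene cover 458 [ 0.5379 -0.1341  0.1047]
scene stored 555 [0.5542 0.0549 0.1048]
1121 [ 0.0155 -0.0043  0.1035] ((562.8273315429688, -137.0492401123047), (20.641035079956055, 63.06700897216797), 2.5365688800811768)
```

```bash
python3 -c "
from h import *
s=bot.state();print(s['t'],s['position'],s['wrist_force'],s['opening'])"
```

```text
29.8 [ 0.5428148  -0.13927172  0.24824708] [-0.35014147  0.81296332  0.59585799] 0.09087794662650986
```

```bash
python3 -c "
from station import bot
print(bot.sign_off())"
```

```text
the job is handed in; nothing more can be done
None
```

The weight stands upright in the empty base's recess with its cover mouth down over it, top at 103.5 mm like the stored cover, and the job was handed in at about 30 s; I viewed 12 pictures, two over the limit of 10.

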